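# Stack the bead totes over the lidded tub

## Task

Put the small lidded tub, standing upright, in the empty tote on the low steel stand, then stack the tote of beads squarely on top of that tote: turned end for end (its tongue over the end away from the other's tongue) so that it stands level on the inner ledges instead of nesting down. Carry the beads level and lower that tote into place rather than dropping it; leave the empty tote on its stand, and do not disturb the bead dish, the oil bottle or the screwdriver.

Things in the scene. Friction and masses are not known exactly. Their poses are not given: they have to be found in the camera images.
- lower_tote: Empty white plastic stack-nest tote, 156 (x) x 66 (y) x 56 mm over the rim, open on top; loose, about 0.22 kg, on the steel stand. Origin: centre of the underside, z up, x along its length to the tongue end. Upright rim band 14 mm high round the top, 66 mm wide; below it 2.5 mm walls taper in by 7 degrees to a base 141 x 51 mm. Mouth 150 x 60 mm, floor 3 mm thick, clear floor 116 x 46 mm.
- lower_tongue (a point): Empty tote's tongue (top face, at 92, 0, 54 mm in its frame): flat, 14 mm long, 40 mm wide, out from the rim of the +x end. That end has ONE rib inside, in the middle (22 mm wide); the -x end has TWO, in the corners. Ribs stand 10 mm in and end in ledges 6 mm below the rim; matching grooves outside.
- beaded_tote: Tote of exactly the same shape and axes (origin: centre of underside) holding one layer of beads that move with it, about 0.28 kg, loose on the bench. Grip it across the rim band (66 mm, along its y) at mid length. Stacked, turned half a turn about z from the empty tote, its origin is 50 mm above that tote's origin, with 4 mm play each way; the same way round it sinks to about 20 mm or onto the tub.
- beaded_tongue (a point): Bead tote's tongue (top face, at 92, 0, 54 mm in its frame), at its one-rib +x end, as on the empty tote.
- tub: Small round closed tub, grey with a black lid, 36 mm in diameter over the lid (33 mm below it) and 28 mm high; the lid is the top 8 mm. About 0.06 kg. Origin: centre of the underside, z up. Stands on the bench between the two totes.
- stand: Flat dark steel stand fixed to the bench, 180 (x) x 100 (y) x 12 mm. Origin: centre of its underside, on the bench.
- dish: Bystander: open round plastic dish with beads, 110 mm across, 30 mm high; origin: centre of the underside.
- oil: Bystander: small bottle, 52 mm in diameter, 110 mm high; origin: centre of the underside.
- driver: Bystander: screwdriver lying on the bench, about 200 mm long; 26 mm thick at the handle; origin on the bench under its mid length, x along it towards the tip.

How it is judged:
By the outcome, as a careful person would: the job done as asked, in the order asked, and still so for the second after the job is handed in, with the robot touching nothing.
It also fails if it takes over 64 s, if anything falls off the work surface, if the arm or the gripper's body presses on something with over 40 N, if the wrist force passes 120 N, or if a joint passes its speed limit or range.

## Robot

A 6-joint arm with a two-finger parallel gripper is mounted at the origin on the work surface. World frame = base frame: x ahead of the robot, y to its left, z up, the work surface at z = 0. Lengths are in m, angles in rad, forces in N, time in s.
With the tool pointing down it reaches from about 0.375 to 0.975 m from the base axis. Payload 3.8 kg.
Tool frame: the origin (TCP) lies at the very end of the fingers, on their centre line; the grasp point (between the pads) lies 19 mm behind it; z points along the fingers, y is the line along which they close (so a half turn about z gives the same grasp; the last joint's range is limited). The gripper opens to 85 mm and grips with 20 to 120 N. Pads are 22 mm wide; open, the fingers measure 114 mm over their backs; the gripper's body (76 mm by 85 mm) begins 54 mm behind the grasp point. The pads swing forward as they close: fully open they stand 13 mm farther back than shut.
Start: joints at [-1.305, 0.264, 1.604, -0, 1.274, -0.037], TCP at [0.201, -0.644, 0.231] pointing down, gripper open.
Joint ranges: [-2.63, 2.63], [-0.94, 2.18], [0.31, 2.57], [-1.31, 4.45], [0, 2.66], [-2.55, 2.55]. Speed limits (rad/s): [2.57, 2.57, 3.14, 3.14, 3.14, 3.14].

## Interface

Orientations are given as a unit quaternion [x, y, z, w].
In Python, from station import telemetry, imaging, arm gives the robot as it stands.
- The arm moves only by the tool jog_arm, never from a script. Its argument "series" is one flat list of numbers, 4 for each row, row after row: the shift along the world's x, y, z in m, then the turn about the world's z in rad. A call has 1 to 20 rows; each row is the pose to reach, as a shift and turn from the pose commanded when the call began; what a row does not reach only later rows make up. A row lasts 1/10 s, in which the tool goes at most 50 mm and 8.59 degrees, less where a joint would pass 70% of its speed; a pose out of reach is approached as far as the arm can. A call with a gripper value outside its range is refused whole. "hand" is the closure, from -1 (fully open) to 1 (shut), set as the call begins (left out, the last holds). The fingers move at their own pace and stop on an object; "force" is the grip in N (left out, the last holds). Time passes only in rows, so rows that repeat a pose let the fingers close. It gives the time, the measured TCP pose, the force, the opening and the grip force at its end, in the units of the state.
- telemetry.sense(): the state, without advancing time (a new reading comes with each control period).
- imaging.grab_frame(name): name is "scene" or "side" or "wrist"; returns a dict with "image" (384x512x3 uint8, red, green, blue), "range_z" (384x512 float32, m along the optical axis (not along the pixel's ray), 0 where there is no reading), "mtx" (3x3 intrinsics, pixels), "k1" (the pictures are not rectified: a ray, as slopes to the right and down, at radius r is drawn at 1 + k1 r^2 times it, then the intrinsics apply), "R" (3x3) and "t" (3): a world point X has camera coordinates R X + t; the wrist camera has in their place "hand_eye" (4x4, takes a point from camera to tool coordinates, whose origin is the TCP and whose axes are the flange's). Camera axes: x right, y down, z forward; pixel columns grow to the right and rows downward; lengths in m; the calibration is good to about 2 mm. A picture is of the moment at which its call begins: read the wrist's pose just before it.
- arm.close_job(): hands the job in; it is judged then, once.
The state is a dict: "time": time; "joint_positions": joint angles; "qvel": joint speeds; "joint_torque": joint torques, N m; "ee_pos": TCP position; "eef_rot": TCP orientation; "ft_force": force on the tool from outside, world axes, zero at the start; "ft_torque": the same for the moment, N m; "width": finger opening in m; "finger_force": force on a finger pad.
Only numpy, scipy, OpenCV 4.12 (cv2) and the standard library are available. Lean on these libraries where they do the work, as an engineer would, in place of code of your own. Each camera call takes 0.05 s, during which the arm holds its last target. There are 200 camera calls.

## Working session

There is one attempt and no reset: what is moved stays moved. The work goes in short steps, Python scripts to look and compute and a tool call to move; the robot and the scene stay as the last step left them, time stands still between calls to the robot, and variables do not carry over. Pictures are saved under pics/ and viewed, at most 10 in all, crops included, and the job is handed in when it is done.

Besides the shell and the picture viewer there is one more tool, called after ">>>" as name(argument=value, ...), one argument or row to a line, values as JSON. jog_arm: Moves the arm, as the interface text tells. Its arguments: {"type":"object","properties":{"series":{"type":"array"},"hand":{"type":"number"},"force":{"type":"number"}},"required":["series"]}

```bash
mkdir -p pics; ls
cat > h.py <<'E'
import numpy as np,cv2
from station import telemetry,imaging
from scipy.spatial.transform import Rotation as Ro
def grab(n):
    s=telemetry.sense(); f=imaging.grab_frame(n)
    if n=="wrist":
        T=np.eye(4);T[:3,:3]=Ro.from_quat(s["eef_rot"]).as_matrix();T[:3,3]=s["ee_pos"]
        C=T@np.array(f["hand_eye"]); f["Rcw"]=C[:3,:3];f["c"]=C[:3,3]
    else:
        R=np.array(f["R"]);f["Rcw"]=R.T;f["c"]=-R.T@np.array(f["t"])
    return f
def rays(f,uv):
    K=np.array(f["mtx"]);uv=np.atleast_2d(uv).astype(float)
    p=cv2.undistortPoints(uv[:,None],K,np.array([f["k1"],0,0,0,0.]))[:,0]
    return np.c_[p,np.ones(len(p))]
def plane(f,uv,z):
    d=rays(f,uv)@f["Rcw"].T
    return f["c"]+d*((z-f["c"][2])/d[:,2])[:,None]
def cloud(f):
    h,w=f["range_z"].shape
    v,u=np.mgrid[:h,:w]
    r=rays(f,np.c_[u.ravel(),v.ravel()])*f["range_z"].ravel()[:,None]
    return (r@f["Rcw"].T+f["c"]).reshape(h,w,3)
def save(f,n): cv2.imwrite("pics/"+n+".png",f["image"][:,:,::-1])
E
python3 - <<'E'
from h import *
import pickle
for n in("scene","side","wrist"):
    f=grab(n);save(f,n+"0");pickle.dump(f,open(n+"0.pkl","wb"));print(n,f["c"],f["k1"])
a=[cv2.imread(f"pics/{n}0.png") for n in("scene","side")]
E
```

```text
pics
scene [ 1.4484659  -0.47562996  0.8046396 ] 0.03050321015018765
side [0.1656003  0.51309638 0.79497934] -0.0762146738986263
wrist [ 0.2804945  -0.62039842  0.37342102] -0.04135472670374111
```

View pics/scene0.png

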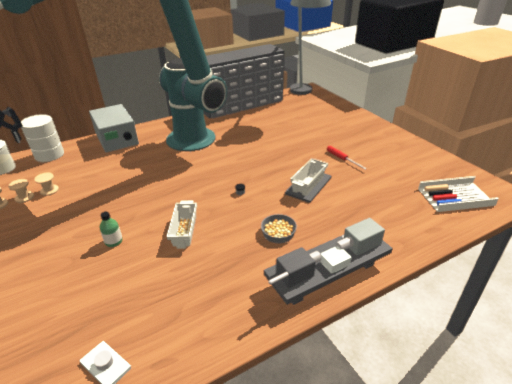

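View pics/side0.png

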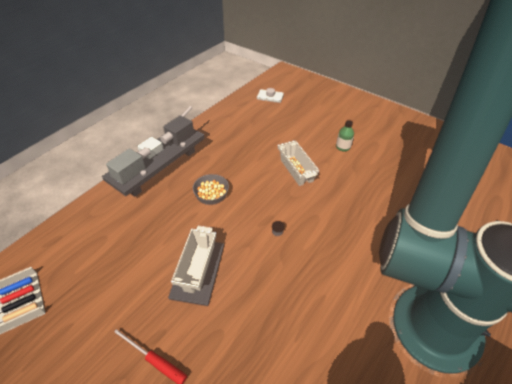

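The scene view shows the bead tote at (182,224), the tub at (240,188), the empty tote on its stand at (308,178), the dish at (278,229), the oil bottle at (110,230) and the screwdriver at (345,158). The side view shows the same items at (299,162), (278,228), (196,260), (212,188), (345,136) and (150,357). Next I locate them coarsely with depth.

Run:
```python
from h import *
import pickle
B={"scene":dict(bead=(160,195,205,255),tub=(230,180,250,198),low=(282,155,336,203),dish=(255,208,300,245),oil=(97,208,126,248)),
"side":dict(bead=(272,136,324,188),tub=(268,218,290,238),low=(165,220,228,308),dish=(188,172,236,206),oil=(334,118,358,154))}
for n in B:
    f=pickle.load(open(n+"0.pkl","rb"));P=cloud(f);hsv=cv2.cvtColor(f["image"],cv2.COLOR_RGB2HSV)
    print(n,"table z",np.median(P[200:210,135:145,2]) if n=="scene" else np.median(P[250:260,320:330,2]))
    for k,(a,b,c,d) in B[n].items():
        Q=P[b:d,a:c].reshape(-1,3);I=f["image"][b:d,a:c].reshape(-1,3)
        base={"low":.012}.get(k,0)
        zt={"bead":.056,"low":.068,"tub":.028,"dish":.03,"oil":.1}[k]
        m=(abs(Q[:,2]-zt)<.006)
        if m.sum()<4: print(k,m.sum(),Q[:,2].max());continue
        r=cv2.minAreaRect((Q[m,:2]*1000).astype(np.float32))
        print(k,m.sum(),np.round(Q[m].mean(0),3),"rect",np.round(r[0]),np.round(r[1]),round(r[2],1),"zmax",Q[:,2].max().round(3))
```

```text
scene table z -0.0009392864343965579
bead 211 [ 0.551 -0.242  0.054] rect [ 554. -243.] [ 67. 173.] 60.0 zmax 0.805
tub 59 [ 0.465 -0.001  0.026] rect [465.  -1.] [32. 36.] 63.1 zmax 0.805
low 165 [0.562 0.216 0.065] rect [557. 223.] [ 68. 175.] 25.8 zmax 0.805
dish 151 [0.708 0.004 0.028] rect [709.   3.] [107. 108.] 12.9 zmax 0.805
oil 28 [ 0.497 -0.445  0.1  ] rect [ 495. -444.] [14. 24.] 3.1 zmax 0.805
side table z 0.00023859183890129199
bead 219 [ 0.539 -0.234  0.054] rect [ 551. -241.] [ 68. 176.] 60.4 zmax 0.795
tub 115 [0.459 0.003 0.026] rect [459.   2.] [35. 34.] 75.0 zmax 0.795
low 359 [0.557 0.225 0.066] rect [557. 224.] [ 67. 171.] 26.0 zmax 0.795
dish 140 [0.706 0.005 0.027] rect [706.   6.] [107. 111.] 43.4 zmax 0.795
oil 22 [ 0.483 -0.437  0.1  ] rect [ 484. -438.] [23. 15.] 17.8 zmax 0.795
```

View pics/wrist0.png

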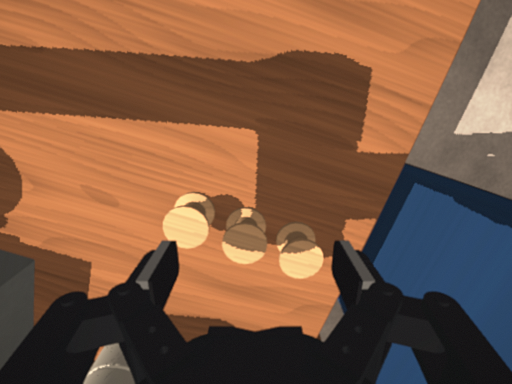

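The wrist view at the start shows the fingers at (160,270) and (350,270) and nothing relevant to the task. I'll go over the bead tote to look at it closely.

>>> jog_arm(
  series=[0.03, 0.04, 0.01, 0, 0.06, 0.08, 0.02, 0, 0.08, 0.12, 0.03, 0, 0.1, 0.15, 0.04, 0, 0.13, 0.19, 0.05, 0, 0.16, 0.23, 0.06, 0, 0.19, 0.27, 0.07, 0, 0.22, 0.31, 0.07, 0, 0.25, 0.35, 0.07, 0, 0.27, 0.38, 0.07, 0, 0.27, 0.38, 0.07, 0, 0.27, 0.38, 0.07, 0],
  hand=-1,
)

```text
time: 1.35
ee_pos: [0.4714, -0.2635, 0.301]
eef_rot: [0.988, 0.152, -0.0, 0.0]
ft_force: [0.5, -0.5, -0.7]
width: 0.0855
finger_force: 0.0
```

Run:
```python
from h import *
import pickle
f=grab("wrist");save(f,"wbead");pickle.dump(f,open("wbead.pkl","wb"));s=telemetry.sense();print(s["time"],s["ee_pos"],f["c"],f["Rcw"].round(2))
```

```text
1.4 [ 0.47097717 -0.26437958  0.30097721] [ 0.55080172 -0.2397832   0.44422869] [[ 0.3  -0.9  -0.3 ]
 [-0.95 -0.28 -0.1 ]
 [ 0.    0.32 -0.95]]
```

>>> jog_arm(
  series=[-0.01, 0.05, 0, 0, -0.02, 0.1, 0, 0, -0.03, 0.15, 0, 0, -0.04, 0.2, 0, 0, -0.02, 0.25, 0, 0, 0, 0.3, 0, 0, 0, 0.35, 0, 0, 0, 0.4, 0, 0, 0, 0.42, 0, 0, 0, 0.42, 0, 0, 0, 0.42, 0, 0],
)

```text
time: 2.5
ee_pos: [0.4715, 0.1547, 0.301]
eef_rot: [0.989, 0.151, -0.0, 0.001]
ft_force: [-0.8, 0.7, -0.8]
width: 0.0855
finger_force: 0.0
```

Run:
```python
from h import *
import pickle
f=grab("wrist");save(f,"wlow");pickle.dump(f,open("wlow.pkl","wb"));s=telemetry.sense();print(s["time"],s["ee_pos"],f["c"],s["joint_positions"])
a=cv2.imread("pics/wbead.png");b=cv2.imread("pics/wlow.png")
cv2.imwrite("pics/both.png",cv2.resize(np.hstack([a,b]),None,fx=.78,fy=.78))
```

```text
2.55 [0.47149008 0.1541613  0.30106061] [0.55084758 0.17837953 0.44430507] [ 2.66420281e-01 -1.16347057e-01  1.88303332e+00 -9.12796228e-04
  1.37553980e+00  1.53602262e+00]
```

View pics/both.png

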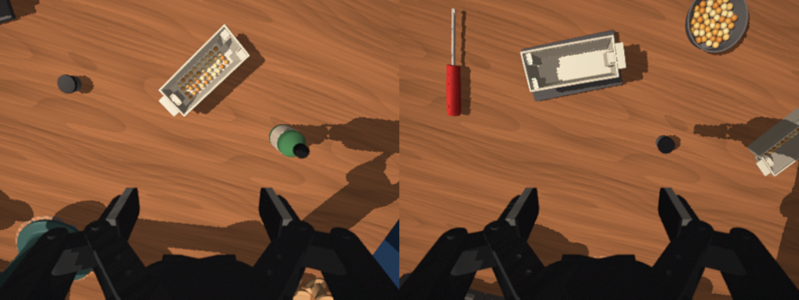

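Left (bead tote): its tongue is at about (170,104), pointing toward +y/-x. Right (empty tote): its tongue is at about (620,52), pointing toward -y. The tub is at (667,144), and the dish and driver stay clear. Next I refine from the wrist depth.

```bash
cat > meas.py <<'E'
from h import *
def tote(f,guess,zt,yaw,tol=.006,verbose=True):
    P=cloud(f).reshape(-1,3);I=f["image"].reshape(-1,3).astype(int)
    m=(abs(P[:,2]-zt)<tol)&(np.hypot(*(P[:,:2]-guess).T)<.13)&(I.min(1)>90)&(I.max(1)-I.min(1)<70)
    Q=P[m]
    r=cv2.minAreaRect((Q[:,:2]*1000).astype(np.float32))
    a=np.radians(r[2]); 
    if r[1][0]<r[1][1]: a+=np.pi/2
    if np.cos(a-yaw)<0: a+=np.pi
    for _ in range(3):
        # refine yaw/center from long rim sides
        u=np.array([np.cos(a),np.sin(a)]);v=np.array([-u[1],u[0]])
        c0=np.array(guess);L=(Q[:,:2]-c0)@np.c_[u,v]
        xs=np.arange(np.percentile(L[:,0],5),np.percentile(L[:,0],80),.004)
        up=[];lo=[]
        for x in xs:
            s=L[abs(L[:,0]-x)<.003]
            if len(s)>3: up.append((x,s[:,1].max()));lo.append((x,s[:,1].min()))
        up=np.array(up);lo=np.array(lo)
        def fit(d):
            k=np.ones(len(d),bool)
            for _ in range(4):
                p=np.polyfit(*d[k].T,1);e=abs(d[:,1]-np.polyval(p,d[:,0]));k=e<max(.002,1.5*np.median(e))
            return p
        pu,pl=fit(up),fit(lo)
        a+=np.arctan((pu[0]+pl[0])/2)
    yc=(pu[1]+pl[1])/2
    w=L[abs(L[:,1]-yc)>.024]; e=np.percentile(w[:,0],[1,99])
    g=np.percentile(L[abs(L[:,1]-yc)<.018][:,0],[.5,99.5])
    # local slopes small now
    xc=e.mean(); c=c0+xc*u+yc*v
    if verbose: print("n",m.sum(),"z",np.median(Q[:,2]).round(4),"width",(pu[1]-pl[1]).round(4),"len",(e[1]-e[0]).round(4),"full",(g-xc).round(4))
    print("center",c.round(4),"yaw",np.degrees(a).round(2),"slopes",pu[0].round(3),pl[0].round(3));return c,a
E
python3 - <<'E'
from meas import *
import pickle
L=lambda n:pickle.load(open(n+".pkl","rb"))
tote(L("wlow"),(.557,.223),.068,np.radians(-64))
tote(L("wbead"),(.552,-.242),.056,np.radians(150))
for n in("wlow","wbead"):
    f=L(n);P=cloud(f);Q=P.reshape(-1,3);m=(abs(Q[:,2]-.028)<.005)&(np.hypot(Q[:,0]-.462,Q[:,1])<.03);q=(Q[m,:2]*1000).astype(np.float32)
    print("tub",m.sum(),np.median(Q[m,2]),cv2.minEnclosingCircle(q))
    # dish centre
    m=(Q[:,2]>.024)&(Q[:,2]<.034)&(np.hypot(Q[:,0]-.707,Q[:,1]-.004)<.07)
    if m.sum()>20: print("dish",cv2.minEnclosingCircle((Q[m,:2]*1000).astype(np.float32)))
s=telemetry.sense();R=Ro.from_quat(s["eef_rot"]).as_matrix();print(R.round(3), "yaw of tool y",np.degrees(np.arctan2(R[1,1],R[0,1])))
E
```

```text
n 1667 z 0.0673 width 0.065 len 0.1536 full [-0.0778  0.0916]
center [0.5562 0.2289] yaw 296.56 slopes 0.001 -0.001
n 1558 z 0.0552 width 0.0649 len 0.1537 full [-0.0775  0.0922]
center [ 0.5595 -0.2452] yaw 150.23 slopes -0.002 0.002
tub 382 0.028828021764992107 ((463.1360168457031, 1.4611005783081055), 17.99740219116211)
dish ((708.7323608398438, 5.701659679412842), 55.509422302246094)
tub 462 0.02840483530932958 ((462.01678466796875, -0.0066822911612689495), 18.758949279785156)
[[ 0.955  0.297 -0.   ]
 [ 0.297 -0.955 -0.001]
 [-0.001  0.001 -1.   ]] yaw of tool y -72.7326759648233
```

>>> jog_arm(
  series=[-0.005, -0.045, -0.02, 0.05, -0.009, -0.09, -0.04, 0.1, -0.009, -0.13, -0.07, 0.163, -0.009, -0.154, -0.11, 0.163, -0.009, -0.154, -0.16, 0.163, -0.009, -0.154, -0.2, 0.163, -0.009, -0.154, -0.23, 0.163, -0.009, -0.154, -0.23, 0.163, -0.009, -0.154, -0.23, 0.163],
)

```text
time: 3.45
ee_pos: [0.462, 0.0003, 0.0715]
eef_rot: [0.973, 0.23, -0.0, -0.0]
ft_force: [0.4, 0.1, 1.5]
width: 0.0859
finger_force: 0.0
```

Run:
```python
from h import *
f=grab("wrist");s=telemetry.sense();print(s["time"],s["ee_pos"],s["ft_force"])
Q=cloud(f).reshape(-1,3);m=(abs(Q[:,2]-.028)<.004)&(np.hypot(Q[:,0]-.462,Q[:,1])<.03)
print(m.sum(),cv2.minEnclosingCircle((Q[m,:2]*1000).astype(np.float32)))
```

```text
3.5 [0.46347793 0.00057196 0.07284006] [0.08445116 0.00728558 0.72822038]
1678 ((462.7734069824219, 1.5353400707244873), 18.05095672607422)
```

>>> jog_arm(
  series=[0, 0.001, -0.03, 0, 0, 0.001, -0.05, 0, 0, 0.001, -0.06, 0, 0, 0.001, -0.065, 0, 0, 0.001, -0.065, 0],
)

```text
time: 4.0
ee_pos: [0.4632, 0.0026, 0.0071]
eef_rot: [0.973, 0.231, 0.001, 0.0]
ft_force: [-0.7, 0.0, -0.0]
width: 0.0854
finger_force: 0.0
```

>>> jog_arm(
  series=[0, 0, 0, 0, 0, 0, 0, 0, 0, 0, 0, 0, 0, 0, 0, 0, 0, 0, 0, 0, 0, 0, 0, 0, 0, 0, 0, 0, 0, 0, 0, 0, 0, 0, 0, 0, 0, 0, 0, 0],
  hand=1,
  force=25,
)

```text
time: 5.0
ee_pos: [0.4628, 0.0027, 0.007]
eef_rot: [0.973, 0.231, 0.0, 0.0]
ft_force: [-1.4, -0.1, 6.4]
width: 0.0348
finger_force: 24.5
```

>>> jog_arm(
  series=[0, 0, 0.02, 0, 0, 0, 0.05, 0, 0, 0, 0.09, 0, 0, 0, 0.13, 0, 0.02, 0.04, 0.14, 0, 0.03, 0.08, 0.14, 0, 0.05, 0.12, 0.14, 0, 0.065, 0.16, 0.14, 0, 0.08, 0.195, 0.14, 0, 0.09, 0.22, 0.14, 0, 0.093, 0.227, 0.14, 0, 0.093, 0.227, 0.14, 0, 0.093, 0.227, 0.14, 0],
)

```text
time: 6.3
ee_pos: [0.5545, 0.2287, 0.1457]
eef_rot: [0.973, 0.231, -0.001, 0.0]
ft_force: [-0.3, -1.0, -0.4]
width: 0.0346
finger_force: 25.1
```

Run:
```python
from meas import *
f=grab("wrist");save(f,"carry");s=telemetry.sense();print(s["time"],s["ee_pos"],s["ft_force"],s["width"])
tote(f,(.556,.229),.068,np.radians(-63.5))
```

```text
6.35 [0.55452441 0.22840819 0.14583484] [ 0.03754305 -0.55381236 -1.0249608 ] 0.03456615005331942
n 3317 z 0.0672 width 0.0655 len 0.1537 full [-0.0775  0.0918]
center [0.5565 0.2292] yaw 296.62 slopes -0.001 0.001
```

View pics/carry.png

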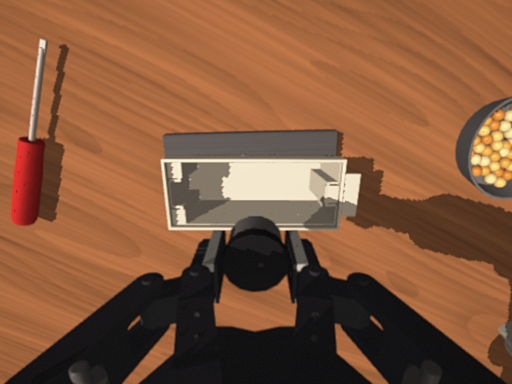

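The tub is held upright at (257,255), in line with the tote whose mouth spans (165..345,160..228). The tote's tongue is at (352,192). Now I lower it in.

>>> jog_arm(
  series=[0.001, 0.001, -0.03, 0, 0.001, 0.001, -0.06, 0, 0.001, 0.001, -0.08, 0, 0.001, 0.001, -0.095, 0, 0.001, 0.001, -0.105, 0, 0.001, 0.001, -0.112, 0, 0.001, 0.001, -0.117, 0, 0.001, 0.001, -0.12, 0, 0.001, 0.001, -0.122, 0, 0.001, 0.001, -0.122, 0, 0.001, 0.001, -0.122, 0],
)

```text
time: 7.45
ee_pos: [0.5566, 0.2309, 0.0247]
eef_rot: [0.973, 0.231, 0.0, -0.0]
ft_force: [-0.4, 0.1, -0.2]
width: 0.0346
finger_force: 25.1
```

>>> jog_arm(
  series=[0, 0, -0.001, 0, 0, 0, -0.002, 0, 0, 0, -0.002, 0, 0, 0, -0.002, 0],
)

```text
time: 7.85
ee_pos: [0.5563, 0.2307, 0.0223]
eef_rot: [0.973, 0.231, -0.0, -0.0]
ft_force: [0.1, 0.2, -0.8]
width: 0.0345
finger_force: 25.1
```

>>> jog_arm(
  series=[0, 0, -0.001, 0, 0, 0, -0.001, 0, 0, 0, -0.001, 0],
)

```text
time: 8.15
ee_pos: [0.5563, 0.2307, 0.0221]
eef_rot: [0.973, 0.231, -0.0, -0.0]
ft_force: [-2.6, -0.4, 5.3]
width: 0.0345
finger_force: 25.5
```

>>> jog_arm(
  series=[0, 0, 0, 0, 0, 0, 0, 0, 0, 0, 0, 0, 0, 0, 0, 0, 0, 0, 0, 0, 0, 0, 0, 0],
  hand=-0.4,
)

```text
time: 8.75
ee_pos: [0.5562, 0.2307, 0.0212]
eef_rot: [0.973, 0.231, -0.0, 0.0]
ft_force: [-0.9, 0.3, -0.6]
width: 0.0597
finger_force: 0.0
```

>>> jog_arm(
  series=[0, 0, 0.01, 0, 0, 0, 0.03, 0, 0, 0, 0.06, 0, 0, 0, 0.1, 0, -0.03, -0.02, 0.14, 0, -0.06, -0.04, 0.17, 0, -0.06, -0.04, 0.17, 0, -0.06, -0.04, 0.17, 0],
)

```text
time: 9.55
ee_pos: [0.4969, 0.1908, 0.1934]
eef_rot: [0.973, 0.231, 0.002, -0.0]
ft_force: [-0.4, 0.9, 0.3]
width: 0.0594
finger_force: 0.0
```

Run:
```python
from meas import *
f=grab("wrist");save(f,"placed");s=telemetry.sense();print(s["time"],s["ee_pos"],s["ft_force"],s["width"])
tote(f,(.556,.229),.068,np.radians(-63.5))
Q=cloud(f).reshape(-1,3);m=(abs(Q[:,2]-.043)<.003)&(np.hypot(Q[:,0]-.556,Q[:,1]-.23)<.035)&(f["image"].reshape(-1,3).max(1)<70)
print("tub",m.sum(),np.median(Q[m,2]),cv2.minEnclosingCircle((Q[m,:2]*1000).astype(np.float32)))
```

```text
9.6 [0.496593   0.19084492 0.19183081] [ 0.45273129 -0.76673495 -0.01090878] 0.05986085482939275
n 3194 z 0.0672 width 0.0648 len 0.1534 full [-0.0779  0.0918]
center [0.5561 0.2289] yaw 296.42 slopes -0.004 0.004
tub 822 0.04376176530230086 ((556.552490234375, 228.5523223876953), 16.77497100830078)
```

View pics/placed.png

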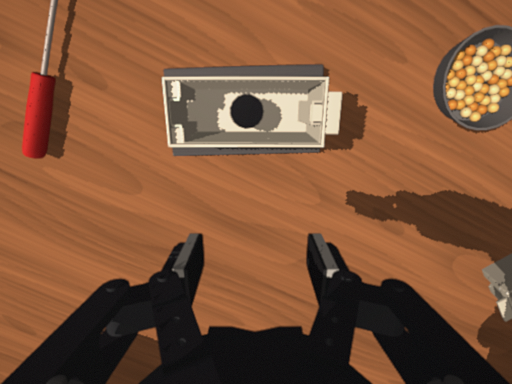

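The tub stands upright at (246,110), in the middle of the tote floor. On to the bead tote, turning +2.157 rad.

>>> jog_arm(
  series=[0.004, -0.03, 0.01, 0.14, 0.008, -0.06, 0.02, 0.28, 0.012, -0.09, 0.03, 0.42, 0.016, -0.12, 0.03, 0.56, 0.02, -0.15, 0.03, 0.7, 0.025, -0.18, 0.03, 0.84, 0.03, -0.21, 0.03, 0.98, 0.034, -0.24, 0.03, 1.12, 0.038, -0.27, 0.03, 1.26, 0.042, -0.3, 0.03, 1.4, 0.047, -0.33, 0.03, 1.54, 0.051, -0.36, 0.03, 1.68, 0.055, -0.39, 0.03, 1.82, 0.059, -0.42, 0.03, 1.96, 0.063, -0.436, 0.03, 2.1, 0.063, -0.436, 0.03, 2.157, 0.063, -0.436, 0.03, 2.157, 0.063, -0.436, 0.03, 2.157, 0.063, -0.436, 0.03, 2.157],
  hand=-1,
)

```text
time: 11.5
ee_pos: [0.5592, -0.2447, 0.2202]
eef_rot: [0.257, 0.966, 0.0, -0.001]
ft_force: [-0.1, -0.1, -0.3]
width: 0.0857
finger_force: 0.0
```

Run:
```python
from meas import *
f=grab("wrist");save(f,"bead2");s=telemetry.sense();print(s["time"],s["ee_pos"],s["ft_force"],s["joint_positions"])
R=Ro.from_quat(s["eef_rot"]).as_matrix();print("yawy",np.degrees(np.arctan2(R[1,1],R[0,1])))
tote(f,(.5595,-.245),.056,np.radians(150))
```

```text
11.55 [ 0.55930441 -0.24469445  0.22054996] [-0.02256536  0.60483831 -1.01267849] [-4.53246662e-01  1.50774333e-01  1.75927471e+00  7.39680896e-05
  1.23265687e+00 -1.50526105e+00]
yawy 60.27457647676373
n 2036 z 0.0551 width 0.0649 len 0.1539 full [-0.0772  0.0904]
center [ 0.5584 -0.2449] yaw 150.3 slopes -0.001 0.001
```

View pics/bead2.png

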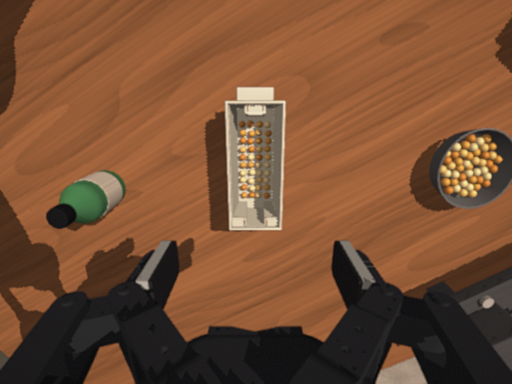

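The bead tote is centred ahead of the fingers with its mouth at (228..285,100..230) and its tongue at the top (255,93). The finger line matches its width. I'll descend and grip.

>>> jog_arm(
  series=[0, 0, -0.04, 0, 0, 0, -0.08, 0, 0, 0, -0.12, 0, 0, 0, -0.15, 0, 0, 0, -0.17, 0, 0, 0, -0.185, 0, 0, 0, -0.194, 0, 0, 0, -0.194, 0, 0, 0, -0.194, 0],
)

```text
time: 12.45
ee_pos: [0.5601, -0.2456, 0.0283]
eef_rot: [0.256, 0.967, -0.0, 0.001]
ft_force: [0.9, -0.9, -0.3]
width: 0.0858
finger_force: 0.0
```

>>> jog_arm(
  series=[0, 0, 0, 0, 0, 0, 0, 0, 0, 0, 0, 0, 0, 0, 0, 0, 0, 0, 0, 0, 0, 0, 0, 0, 0, 0, 0, 0],
  hand=1,
  force=45,
)

```text
time: 13.15
ee_pos: [0.5607, -0.246, 0.0292]
eef_rot: [0.257, 0.967, -0.0, 0.002]
ft_force: [-0.9, 1.3, 5.8]
width: 0.0651
finger_force: 50.9
```

>>> jog_arm(
  series=[0, 0, 0.002, 0, 0, 0, 0.006, 0, 0, 0, 0.012, 0, 0, 0, 0.02, 0, 0, 0, 0.03, 0, 0, 0, 0.03, 0, 0, 0, 0.03, 0],
)

```text
time: 13.85
ee_pos: [0.5598, -0.2456, 0.0581]
eef_rot: [0.256, 0.967, -0.0, 0.001]
ft_force: [-0.2, -0.9, -2.7]
width: 0.0653
finger_force: 50.5
```

Run:
```python
from meas import *
f=grab("wrist");save(f,"held");s=telemetry.sense();print(s["time"],s["ee_pos"],s["ft_force"],s["ft_torque"],s["width"])
c,a=tote(f,(.5585,-.245),.086,np.radians(150))
print("rel to tcp",c-s["ee_pos"][:2])
Q=cloud(f).reshape(-1,3);I=f["image"].reshape(-1,3).astype(int)
# tilt: rim plane
u=np.array([np.cos(a),np.sin(a)]);v=np.array([-u[1],u[0]])
L=(Q[:,:2]-c)@np.c_[u,v]
for lo,hi in((-.08,-.06),(-.03,0),(.0,.03),(.06,.078)):
    m=(abs(abs(L[:,1])-.0315)<.0015)&(L[:,0]>lo)&(L[:,0]<hi)&(abs(Q[:,2]-.086)<.012);print(lo,m.sum(),np.median(Q[m,2]).round(4))
```

```text
13.9 [ 0.55934603 -0.24531478  0.05751898] [-0.25136556 -0.08145779 -3.72684933] [0.00497576 0.00504774 0.00714829] 0.06551090859881993
n 8329 z 0.0845 width 0.0652 len 0.1167 full [0.0449 0.0728]
center [ 0.5412 -0.2354] yaw 150.04 slopes 0.005 -0.005
rel to tcp [-0.01810733  0.00995474]
-0.08 130 0.0852
-0.03 1143 0.0862
0.0 781 0.0856
0.06 0 nan
  return _methods._mean(a, axis=axis, dtype=dtype,
  ret = ret.dtype.type(ret / rcount)
```

The tote is held level, with the rim at 0.085–0.086 all along. I'll raise it, then carry it over gently.

>>> jog_arm(
  series=[0, 0, 0.005, 0, 0, 0, 0.015, 0, 0, 0, 0.03, 0, 0, 0, 0.05, 0, 0, 0.005, 0.07, -0.01, 0, 0.015, 0.085, -0.03, 0, 0.03, 0.095, -0.05, 0, 0.05, 0.1, -0.08, 0, 0.075, 0.1, -0.11, 0, 0.1, 0.1, -0.14, 0, 0.125, 0.1, -0.17, 0, 0.15, 0.1, -0.2, 0, 0.175, 0.1, -0.23, 0, 0.2, 0.1, -0.26, 0, 0.225, 0.1, -0.29, 0, 0.25, 0.1, -0.32, 0, 0.275, 0.1, -0.35, 0, 0.295, 0.1, -0.38, 0, 0.31, 0.1, -0.4, 0, 0.32, 0.1, -0.41],
)

```text
time: 15.9
ee_pos: [0.5597, 0.0759, 0.1588]
eef_rot: [0.448, 0.894, 0.001, 0.001]
ft_force: [0.3, -1.3, -3.1]
width: 0.0651
finger_force: 50.6
```

>>> jog_arm(
  series=[0, 0.005, 0, -0.01, 0, 0.015, 0, -0.03, 0, 0.03, 0, -0.05, 0, 0.05, 0, -0.08, 0, 0.07, 0, -0.1, -0.001, 0.09, 0, -0.12, -0.002, 0.11, 0, -0.14, -0.003, 0.13, 0, -0.16, -0.003, 0.145, 0, -0.172, -0.003, 0.152, 0, -0.177, -0.003, 0.154, 0, -0.177, -0.003, 0.154, 0, -0.177, -0.003, 0.154, 0, -0.177],
)

```text
time: 17.2
ee_pos: [0.5563, 0.2279, 0.1573]
eef_rot: [0.525, 0.851, -0.0, 0.0]
ft_force: [0.4, -0.6, -2.4]
width: 0.0653
finger_force: 50.6
```

Run:
```python
from meas import *
s=telemetry.sense();print(s["time"],s["ee_pos"],s["ft_force"],s["ft_torque"],s["width"])
R=Ro.from_quat(s["eef_rot"]).as_matrix();print("yawy",np.degrees(np.arctan2(R[1,1],R[0,1])))
ims=[]
for n in("scene","side"):
    f=grab(n);ims.append(f["image"]);P=cloud(f).reshape(-1,3);I=f["image"].reshape(-1,3).astype(int)
    print(n)
    for zz,g in((s["ee_pos"][2]+.0285,s["ee_pos"][:2]),(.068,(.5563,.229))):
        m=(abs(P[:,2]-zz)<.012)&(np.hypot(*(P[:,:2]-g).T)<.115)&(I.min(1)>90)&(I.max(1)-I.min(1)<70)
        a=np.radians(116.55);u=np.array([np.cos(a),np.sin(a)]);v=np.array([-u[1],u[0]])
        L=(P[m,:2]-(.5563,.229))@np.c_[u,v]
        print(m.sum(),"x",np.percentile(L[:,0],[.5,99.5]).round(4),"y",np.percentile(L[:,1],[.5,99.5]).round(4),"z",np.percentile(P[m,2],[5,95]).round(4))
a=cv2.resize(ims[0][110:230,250:370],(400,400));b=cv2.resize(ims[1][180:320,130:270],(400,400))
cv2.imwrite("pics/above.png",np.hstack([a,b])[:,:,::-1])
```

```text
17.2 [0.55631328 0.22789629 0.1572818 ] [ 0.37908253 -0.59927364 -2.37988886] [-0.06811886  0.02865221 -0.00396445] 0.0653474755221421
yawy 26.61591854048764
scene
166 x [-0.0806  0.0856] y [-0.0343  0.0376] z [0.1745 0.1841]
224 x [-0.0945  0.0778] y [-0.033   0.0333] z [0.0572 0.0676]
side
493 x [-0.0408  0.0943] y [-0.0409  0.0404] z [0.1753 0.1862]
344 x [-0.0868  0.0809] y [-0.0311  0.035 ] z [0.0573 0.0686]
```

View pics/above.png

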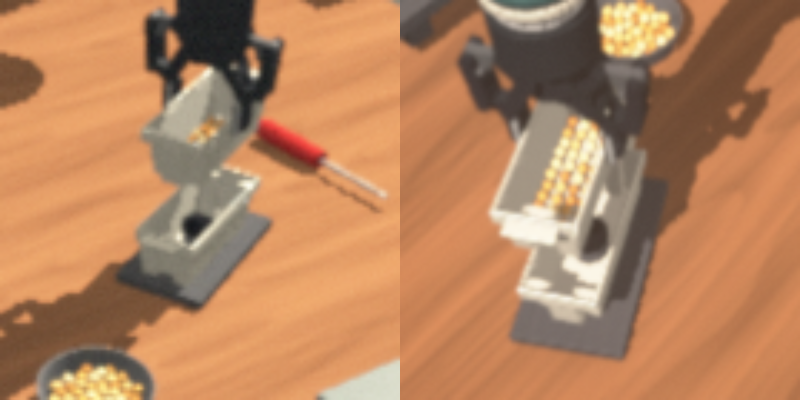

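Both crops show the bead tote level above the empty one. Its tongue points to the side camera (right crop, about (525,232)), opposite the lower tote's tongue (left crop, about (150,240)). The tub is visible inside at (195,228). I'll check the held tote's offset before lowering.

Run:
```python
from meas import *
for k in range(2):
    f=grab("wrist");s=telemetry.sense();zz=s["ee_pos"][2]+.028
    P=cloud(f).reshape(-1,3);I=f["image"].reshape(-1,3).astype(int)
    a=np.radians(116.6);u=np.array([np.cos(a),np.sin(a)]);v=np.array([-u[1],u[0]])
    L=(P[:,:2]-(.5563,.229))@np.c_[u,v]
    m=(abs(P[:,2]-zz)<.006)&(I.min(1)>90)&(I.max(1)-I.min(1)<70)&(abs(L[:,1])<.045)&(abs(L[:,0])<.11)
    w=m&(abs(L[:,1])>.024);g=m&(abs(L[:,1])<.018)
    fr=m&(L[:,0]>.02)&(L[:,0]<.07)
    print("tcp",((s["ee_pos"][:2]-np.array((.5563,.229)))@np.c_[u,v]).round(4),"front wide",np.percentile(L[w,0],99).round(4),"tongue",np.percentile(L[g,0],99.5).round(4),"y",np.percentile(L[fr,1],[.5,99.5]).round(4),"z",np.median(P[fr,2]).round(4))
    for sg in(1,-1):
        q=L[fr&(L[:,1]*sg>.02)];xs=np.arange(.02,.07,.004);e=[(x,sg*(sg*q[abs(q[:,0]-x)<.002,1]).max()) for x in xs if (abs(q[:,0]-x)<.002).any()];print("slope deg",np.degrees(np.polyfit(*np.array(e).T,1)[0]).round(2))
```

```text
tcp [-0.0009  0.0004] front wide 0.0788 tongue 0.0926 y [-0.0331  0.0325] z 0.1846
slope deg 0.65
slope deg -0.28
tcp [-0.0008  0.0004] front wide 0.0789 tongue 0.0927 y [-0.0332  0.0325] z 0.1846
slope deg 0.32
slope deg -0.19
```

>>> jog_arm(
  series=[0.0005, -0.001, -0.01, 0, 0.0005, -0.001, -0.025, 0, 0.0005, -0.001, -0.038, 0, 0.0005, -0.001, -0.047, 0, 0.0005, -0.001, -0.053, 0, 0.0005, -0.001, -0.057, 0, 0.0005, -0.001, -0.06, 0, 0.0005, -0.001, -0.062, 0, 0.0005, -0.001, -0.063, 0, 0.0005, -0.001, -0.063, 0, 0.0005, -0.001, -0.063, 0],
)

```text
time: 18.5
ee_pos: [0.5571, 0.2278, 0.0947]
eef_rot: [0.525, 0.851, 0.0, 0.0]
ft_force: [0.1, -0.3, -2.5]
width: 0.0649
finger_force: 50.6
```

>>> jog_arm(
  series=[0, 0, -0.001, 0, 0, 0, -0.002, 0, 0, 0, -0.003, 0, 0, 0, -0.003, 0, 0, 0, -0.003, 0],
)

```text
time: 19.0
ee_pos: [0.5568, 0.2277, 0.0913]
eef_rot: [0.525, 0.851, 0.0, 0.0]
ft_force: [0.9, 0.6, -1.8]
width: 0.065
finger_force: 50.8
```

>>> jog_arm(
  series=[0, 0, -0.0005, 0, 0, 0, -0.001, 0, 0, 0, -0.001, 0, 0, 0, -0.001, 0],
)

```text
time: 19.4
ee_pos: [0.5569, 0.2278, 0.0912]
eef_rot: [0.525, 0.851, 0.0, 0.0]
ft_force: [-3.2, -0.0, 6.7]
width: 0.065
finger_force: 51.6
```

>>> jog_arm(
  series=[0, 0, -0.0005, 0, 0, 0, -0.001, 0, 0, 0, -0.001, 0, 0, 0, -0.001, 0],
)

```text
time: 19.8
ee_pos: [0.557, 0.2278, 0.0911]
eef_rot: [0.525, 0.851, 0.0, 0.0]
ft_force: [-5.9, -1.4, 10.3]
width: 0.0654
finger_force: 52.3
```

Contact at TCP 0.091, so the tote's bottom is at about 0.062, which is the ledge height. I'll relieve the preload and release.

>>> jog_arm(
  series=[0, 0, 0.001, 0, 0, 0, 0.001, 0],
  force=20,
)

```text
time: 20.0
ee_pos: [0.5569, 0.2278, 0.0911]
eef_rot: [0.525, 0.851, 0.0, 0.0]
ft_force: [-4.2, -0.6, 6.3]
width: 0.0652
finger_force: 51.8
```

>>> jog_arm(
  series=[0, 0, 0, 0, 0, 0, 0, 0, 0, 0, 0, 0, 0, 0, 0, 0, 0, 0, 0, 0, 0, 0, 0, 0],
  hand=-1,
)

```text
time: 20.6
ee_pos: [0.5567, 0.2277, 0.0901]
eef_rot: [0.525, 0.851, -0.0, -0.0]
ft_force: [0.6, -0.1, 0.5]
width: 0.0853
finger_force: 0.0
```

>>> jog_arm(
  series=[0, 0, 0.01, 0, 0, 0, 0.03, 0, 0, 0, 0.06, 0, 0, 0, 0.09, 0, 0, 0, 0.12, 0, -0.01, -0.02, 0.15, 0, -0.03, -0.05, 0.16, 0, -0.05, -0.09, 0.16, 0, -0.05, -0.12, 0.16, 0, -0.05, -0.12, 0.16, 0, -0.05, -0.12, 0.16, 0],
)

```text
time: 21.7
ee_pos: [0.507, 0.1074, 0.2513]
eef_rot: [0.526, 0.851, 0.001, 0.0]
ft_force: [0.5, 0.1, -0.8]
width: 0.0852
finger_force: 0.0
```

Run:
```python
from meas import *
s=telemetry.sense();print(s["time"],s["ee_pos"],s["ft_force"])
a=np.radians(116.55);u=np.array([np.cos(a),np.sin(a)]);v=np.array([-u[1],u[0]]);ims=[]
for n in("scene","side","wrist"):
    f=grab(n);ims.append(f["image"]);print(n)
    try: tote(f,(.5563,.229),.118,a)
    except Exception as e: print(e)
    P=cloud(f).reshape(-1,3);L=(P[:,:2]-(.5563,.229))@np.c_[u,v]
    for lo,hi in((-.08,-.05),(-.02,.02),(.05,.08)):
        m=(abs(abs(L[:,1])-.032)<.003)&(L[:,0]>lo)&(L[:,0]<hi)&(abs(P[:,2]-.118)<.015);print(lo,m.sum(),np.percentile(P[m,2],75).round(4) if m.any() else '')
    m=(abs(P[:,2]-.068)<.005)&(np.hypot(*L.T)<.12);print("lower x",np.percentile(L[m,0],[1,99]).round(4),"y",np.percentile(L[m,1],[1,99]).round(4))
c=[cv2.resize(x,(400,400)) for x in(ims[0][110:230,250:370],ims[1][180:320,130:270])]
cv2.imwrite("pics/final.png",np.hstack(c)[:,:,::-1])
```

```text
21.7 [0.50701096 0.10743488 0.25125742] [ 0.4719283   0.06543401 -0.79415451]
scene
n 152 z 0.1154 width 0.0654 len 0.1551 full [-0.081   0.0924]
center [0.5568 0.2278] yaw 116.81 slopes 0.002 0.004
-0.08 30 0.1157
-0.02 38 0.1151
0.05 21 0.1142
lower x [-0.0949  0.0723] y [-0.0324  0.032 ]
side
n 432 z 0.1157 width 0.0651 len 0.154 full [-0.0787  0.092 ]
center [0.5542 0.2311] yaw 116.44 slopes -0.006 0.006
-0.08 42 0.1166
-0.02 80 0.1171
0.05 73 0.117
lower x [-0.0687  0.08  ] y [-0.0254  0.0346]
wrist
n 2485 z 0.1177 width 0.066 len 0.1531 full [-0.0771  0.0798]
center [0.5564 0.2298] yaw 116.65 slopes -0.001 0.001
-0.08 326 0.1186
-0.02 677 0.1183
0.05 548 0.1186
lower x [-0.0765  0.0748] y [-0.0255  0.0336]
```

View pics/final.png

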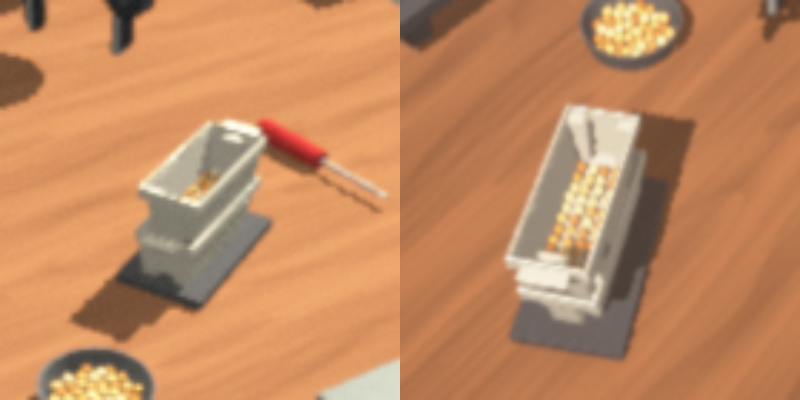

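Both crops show the bead tote level and square on the lower one. Its tongue is at (235,130) left / (540,275) right, and the lower tote's tongue is at the opposite end. The rim is at 0.118 along its whole length and the centre matches within 1 mm. I'll hand in.

```bash
python3 -c "
from station import arm
print(arm.close_job())"
```

```text
the job is handed in; nothing more can be done
None
```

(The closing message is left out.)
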